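Clamp a mould shell in the casting jig

ROBOT

A 6-joint arm with a two-finger parallel gripper is mounted at the origin on the work surface. World frame = base frame: x ahead of the robot, y to its left, z up, the work surface at z = 0. Lengths are in m, angles in rad, forces in N, time in s.
With the tool pointing down it reaches from about 0.3 to 0.775 m from the base axis. Payload 14.6 kg.
Tool frame: the origin (TCP) lies at the centre of the arm's flange, where the gripper is bolted on; the fingertips stand 199 mm ahead of it and the grasp point (between the pads) lies 180 mm ahead of it; z points along the fingers, y is the line along which they close (so a half turn about z gives the same grasp; the last joint's range is limited). The gripper opens to 94 mm and grips with 3 to 60 N. Pads are 16 mm wide; open, the fingers measure 119 mm over their backs; the gripper's body (75 mm by 177 mm) begins 78 mm behind the grasp point.
Start: joints at [-1.277, 0.3, 1.521, -0, 1.321, -0.067], TCP at [0.194, -0.515, 0.405] pointing down, gripper open.
Joint ranges: [-3.03, 3.03], [-0.79, 2.21], [0.23, 2.52], [-1.04, 4.18], [0, 3.07], [-2.55, 2.55]. Speed limits (rad/s): [2.22, 2.22, 2.57, 3.14, 3.14, 3.14].

INTERFACE

Orientations are given as a 3x3 rotation matrix whose columns are the frame's x, y, z axes.
In Python, from station import movep, movel, move_joints, grip, dwell, solve_ik, sense, get_image, Unreachable, hand_in, silhouettes, mark_of gives the robot as it stands. Calls block until the motion is done:
- movep(position, orientation): joint-space move of the TCP to a pose.
- movel(position, feed=0.15, rotation=None, contact_N=None): straight line of the TCP; rotation=None keeps the orientation; feed is the mean speed in m/s. With contact_N (N) it stops when the force on the tool has changed by that much, and returns True; else False.
- move_joints(angles): joint-space move.
- grip(opening, grip_force=None): finger opening in m; grip_force is the grip in N (None keeps the last); returns when the fingers have stopped.
- dwell(seconds).
- solve_ik(position, orientation): joint angles nearest the present ones, or None.
- sense(): the state.
- get_image(name): name is "side" or "top" or "wrist"; returns a dict with "pixels" (480x640x3 uint8, red, green, blue), "vfov" (degrees; the focal length in pixels is half the picture's height over the tangent of half this angle, whatever the lens; pixels are square), "cx", "cy" (the principal point, pixels), "camera_from_world" (4x4, takes a point from world to camera coordinates). Camera axes: x right, y up, looking along -z (the intrinsics and any distortion apply to the point x, -y, -z); pixel columns grow to the right and rows downward; lengths in m; the calibration is good to about 2 mm. A picture is of the moment at which its call begins. There is no depth.
A pose or a line that the arm cannot do raises Unreachable and nothing moves.
- hand_in(): hands the job in; it is judged then, once.
Trained networks look in a picture, given as the dict that the camera call returned (one of the last four; its "shot" number tells which), for a name from the list of things; names that differ only in an ending like _2 or _b are one class to them, and where a whole thing is asked for, a point or a joint stands for the part that bears it (a point fixed in the world has none). Each returns a list of dicts, best first, with "conf" (0 to 1); they miss things now and then, are a little off and sometimes report something else, mostly with a low value. They report only what shows in the picture. A call takes as long as a camera call.
- silhouettes(target, picture): "pixels" (480x640 bool, what is visible of it) and "position" ([column, row] as shares, 0 to 1, of the picture: columns of its width, rows of its height, amid what is visible of it).
- mark_of(target, picture): "position" ([column, row] as shares, 0 to 1, of the picture: columns of its width, rows of its height: a listed point, or the origin of a listed thing).
The state is a dict: "clock": time; "joints": joint angles; "dq": joint speeds; "tau": joint torques, N m; "eef_pos": TCP position; "orientation": TCP orientation; "contact_force": force on the tool from outside, world axes, zero at the start; "wrist_torque": the same for the moment, N m; "opening": finger opening in m; "finger_force": force on a finger pad.
Only numpy, scipy, OpenCV 4.12 (cv2) and the standard library are available. Lean on these libraries where they do the work, as an engineer would, in place of code of your own. Each camera call takes 0.05 s, during which the arm holds its last target. There are 200 camera calls.

TASK

Slide the mould shell along the jig's channel, under the bridge, until it bears on the sprung buffer of the back stop, and press it there for a moment firmly but gently (buffer squeezed with about 10 N, never over 25 N). Leaving it touching the buffer, swing the jig's cam lever over until it snaps past centre and lies fully down so that the rubber pad clamps the mould, with a light grip and without forcing the lever (squeeze and push on it never over 80 N in all), and let go; leave the other things on the bench alone.

Things in the scene. Friction and masses are not known exactly. Their poses are not given: they have to be found in the camera images.
- jig: Clamping jig fixed to the bench. Origin on the bench under the pad's axis; x along the channel to the back stop (away from robot), y left, z up. Plywood bed 280 x 150 x 18 (x -180 to 100). Low wooden rails, tops at z 30, inner faces at y +-34, x -175 to -20, form the channel. Dark steel bridge at x = 0: posts at y +-60, beam 36 along x, z 105 to 119; cam and lever on top.
- mould: Off-white mould shell: block 120 (x) x 64 (y) x 56 high, dark seam, 0.4 to 0.8 kg, loose on the bed in the channel (2 mm play each side), short of the stop. Origin at the centre of its underside; x along its length towards the stop. Push it at the robot-side end face, 60 mm before the origin, or grip it across y. Friction is hidden: sliding takes 2 to 7 N, more if it is leaned on.
- mould_back (a point): Centre of the mould's rear end face (60 mm ahead of its origin), 15 mm above its underside.
- buffer (a joint): Back stop: aluminium block 90 wide, 30 high, bolted on the bed behind the bridge, with a sprung black rubber buffer plate (60 wide, 27 high) facing the mould. Where it is bolted is not reported: its face is 20 to 42 mm beyond the pad's axis. The value is the buffer's compression in m: 0 untouched, grows as the mould presses it, 4 N per mm, 9 mm travel. Released, it keeps a light touch.
- pivot (a point): The lever's hinge axis (runs along the jig's y), in the middle of the cam above the bridge, 137 mm over the bench.
- cam (a joint): Lever angle, rad: 0 open (leaning 22 degrees past upright, away from robot), grows as it swings over the top and down towards the robot; 1.95 closed, a hard stop, flat along the jig's -x. Starts at 0 to 0.5 and stays where left until the pad meets the mould at about 0.75; then resists, hardest near 1.1 (5 to 9 N at the knob); centre at 1.45, beyond it pulls itself shut.
- handle: The lever itself: steel rod 10 mm thick with a black ball knob of 26 mm diameter centred 100 mm from the pivot (origin at the pivot). The knob can be pinched along the jig's y from above at any angle and carried round (the ball turns between the fingers), or pushed.
- knob (a point): Centre of the black ball knob: at angle q it is at pivot + 100 mm x (-cos(1.95-q), 0, sin(1.95-q)) in the jig's axes.
- pad: Round rubber pad, 32 mm across and 10 thick, under the bridge (origin at the centre of its lower face, about 81 mm over the bench when open); the lever drives it down onto the mould, on a stiff spring (80 N/mm). It clamps with about 85 N with the lever closed.
- tub: White plastic jar, 84 across, 95 high, origin under its centre. Bystander.
- tub_lid: Flat white lid of the jar, 86 across, 12 thick, origin under its centre. Bystander.
- brush: Brush lying on the bench. Bystander.
- spatula: Spatula lying on the bench. Bystander.

How it is judged:
By the outcome, as a careful person would: the job done as asked, in the order asked, and still so for the second after the job is handed in, with the robot touching nothing.
It also fails if it takes over 64 s, if anything falls off the work surface, if the arm or the gripper's body presses on something with over 40 N, if the wrist force passes 120 N, or if a joint passes its speed limit or range.

## Working session

There is one attempt and no reset: what is moved stays moved. The work goes in short steps, each a Python script; the robot and the scene stay as the last script left them, time stands still between calls to the robot, and variables do not carry over. Pictures are saved under pics/ and viewed, at most 10 in all, crops included, and the job is handed in when it is done.

```bash
mkdir -p pics; ls; cat > h.py <<'E'
import numpy as np, cv2
from station import *
def cam(im):
    f=240/np.tan(np.radians(im["vfov"])/2); T=np.array(im["camera_from_world"]); return f,T
def proj(im,P):
    f,T=cam(im); p=T[:3,:3]@np.array(P)+T[:3,3]
    return np.array([im["cx"]+f*p[0]/-p[2], im["cy"]-f*p[1]/-p[2]])
def ray(im,uv):
    f,T=cam(im); d=np.array([(uv[0]-im["cx"])/f,-(uv[1]-im["cy"])/f,-1.])
    R=T[:3,:3]; d=R.T@d; return -R.T@T[:3,3], d/np.linalg.norm(d)
def onz(im,uv,z):
    o,d=ray(im,uv); return o+d*(z-o[2])/d[2]
def save(im,n): cv2.imwrite(f"pics/{n}.png",im["pixels"][:,:,::-1])
def mk(n,im):
    return [(np.array(r["position"])*[640,480],round(r["conf"],2)) for r in mark_of(n,im)[:2]]
def tri(rs):
    A=sum(np.eye(3)-np.outer(d,d) for o,d in rs); b=sum((np.eye(3)-np.outer(d,d))@o for o,d in rs)
    x=np.linalg.solve(A,b); return x,[np.linalg.norm(np.cross(x-o,d)) for o,d in rs]
E
python3 - <<'E'
from h import *
for c in ["top","side"]:
    im=get_image(c); save(im,c); print(c,[k for k in im], im["vfov"],im["cx"],im["cy"],{k:v for k,v in im.items() if k not in("pixels","camera_from_world")})
    for n in ["jig","mould","mould_back","pivot","knob","pad","buffer","tub","handle"]:
        print(n,[(p.round(1).tolist(),q) for p,q in mk(n,im)])
E
```

```text
pics
station.py
top ['pixels', 'vfov', 'cx', 'cy', 'camera_from_world', 'shot'] 45.425281474550296 315.71135483083947 237.82594897016878 {'vfov': 45.425281474550296, 'cx': 315.71135483083947, 'cy': 237.82594897016878, 'shot': 1}
jig [([366.3, 218.8], 0.85)]
mould [([377.9, 248.5], 0.91)]
mould_back [([375.3, 229.6], 0.8)]
pivot [([371.2, 210.5], 0.97)]
knob [([375.9, 193.1], 0.83)]
pad []Traceback (most recent call last):
  File "<stdin>", line 5, in <module>
  File "h.py", line 15, in mk
    return [(np.array(r["position"])*[640,480],round(r["conf"],2)) for r in mark_of(n,im)[:2]]
                                                                            ~~~~~~~^^^^^^
ValueError: it knows: brush, handle, jig, knob, mould, mould_back, pad, pivot, spatula, tub, tub_lid
```

```bash
python3 - <<'E'
from h import *
R={}
zs=dict(jig=0,mould=.018,mould_back=.033,pivot=.137)
for c in ["top","side"]:
    im=get_image(c); save(im,c)
    print(c,(-np.array(im["camera_from_world"])[:3,:3].T@np.array(im["camera_from_world"])[:3,3]).round(3))
    for n in ["jig","mould","mould_back","pivot","knob","tub","brush","spatula","tub_lid"]:
        m=mk(n,im)
        if m:
            R.setdefault(n,[]).append(ray(im,m[0][0]))
            print(n,m[0][0].round(1),m[0][1],onz(im,m[0][0],zs[n]).round(4) if n in zs else '', onz(im,m[0][0],0).round(3))
for n in R:
    if len(R[n])>1: x,e=tri(R[n]); print(n,x.round(4),np.round(e,4))
E
```

```text
top [ 0.336 -0.006  1.471]
jig [369.1 218.6] 0.62 [ 0.6149 -0.1288  0.    ] [ 0.615 -0.129  0.   ]
mould [377.7 249. ] 0.71 [ 0.5324 -0.1483  0.018 ] [ 0.535 -0.15   0.   ]
mould_back [372.7 227.3] 0.79 [ 0.5861 -0.1349  0.033 ] [ 0.592 -0.138  0.   ]
pivot [373.4 209.9] 0.56 [ 0.6098 -0.1278  0.137 ] [ 0.638 -0.14   0.   ]
knob [376.3 198.8] 0.69  [ 0.668 -0.148  0.   ]
tub [170.4 264.5] 0.6  [0.495 0.386 0.   ]
brush [367.6 219.3] 0.43  [ 0.613 -0.125  0.   ]
spatula [471.1 195.7] 0.84  [ 0.676 -0.396  0.   ]
tub_lid [165.5 222.3] 0.83  [0.605 0.403 0.   ]
side [0.365 1.055 1.046]
jig [317.6 262.4] 0.97 [ 0.6084 -0.1245  0.    ] [ 0.608 -0.125  0.   ]
mould [354.2 252.8] 0.58 [ 0.5188 -0.157   0.018 ] [ 0.521 -0.178  0.   ]
mould_back [328.3 251.3] 0.78 [ 0.5821 -0.1343  0.033 ] [ 0.589 -0.173  0.   ]
pivot [315.2 218.8] 0.88 [ 0.6129 -0.128   0.137 ] [ 0.65  -0.306  0.   ]
knob [310.6 183.1] 0.79  [ 0.698 -0.48   0.   ]
tub [325.7 440.7] 0.91  [0.495 0.383 0.   ]
brush [396.3 212.5] 0.59  [ 0.429 -0.374  0.   ]
spatula [314.3 199.6] 0.69  [ 0.671 -0.397  0.   ]
tub_lid [259.7 443.4] 0.69  [0.618 0.411 0.   ]
jig [ 0.6124 -0.1292 -0.0037] [0.0031 0.0031]
mould [ 0.5243 -0.1474  0.027 ] [0.0068 0.0068]
mould_back [ 0.5842 -0.1349  0.0327] [0.002 0.002]
pivot [ 0.6114 -0.1277  0.1369] [0.0015 0.0015]
knob [ 0.6173 -0.1249  0.2413] [0.004 0.004]
tub [0.4947 0.3851 0.0026] [0.0003 0.0003]
brush [ 0.4925 -0.0982  0.2223] [0.0776 0.0776]
spatula [ 0.6728 -0.396   0.0013] [0.0025 0.0025]
tub_lid [ 0.6136  0.4061 -0.0083] [0.0066 0.0066]
```

View pics/top.png

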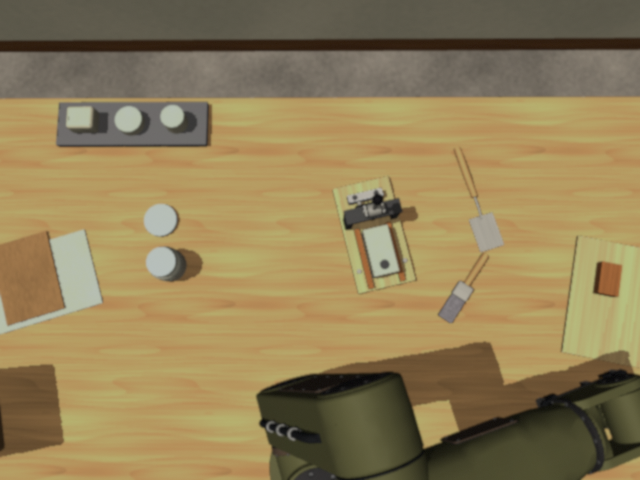

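View pics/side.png

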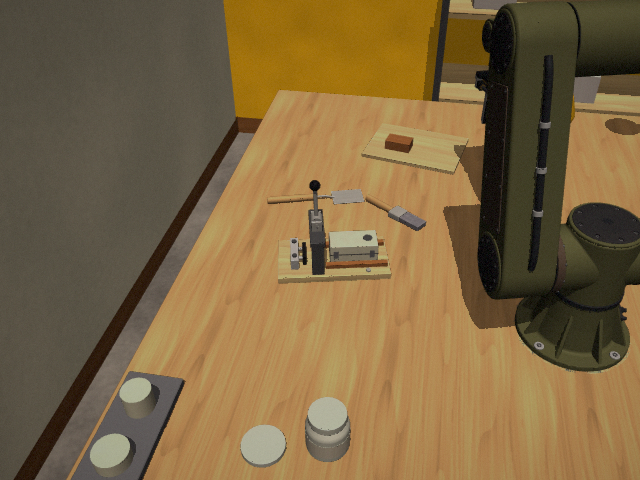

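The top view shows the jig bed with corners at about (333,189), (390,177), (416,281) and (359,293), yawed about +13.5°. The mould is at (381,250) and the lever is nearly upright. In the side view the knob is at (315,186), the bridge at (318,243), and the stop with its black buffer at (300,253). Next I'll refine the pose with the wrist camera.

```bash
cat >> h.py <<'E'
J=dict(o=np.array([.6114,-.1280]),yaw=np.radians(13.5))
def w(x,y,z):
    c,s=np.cos(J['yaw']),np.sin(J['yaw']); return np.array([J['o'][0]+c*x-s*y,J['o'][1]+s*x+c*y,z])
def ori(sg=1):
    c,s=np.cos(J['yaw']),np.sin(J['yaw']); y=sg*np.array([-s,c,0]); z=np.array([0,0,-1.]); return np.column_stack([np.cross(y,z),y,z])
def tcp(x,y,zg): return w(x,y,zg+.18)   # grasp point at jig x,y, height zg
E
python3 - <<'E'
from h import *
print(np.round(sense()["orientation"],2))
for sg in (1,-1):
    for p in [(-.22,0,.27),(-.16,0,.05),(0,0,.24),(.04,0,.24)]: 
        q=solve_ik(tcp(*p),ori(sg)); print(sg,p,None if q is None else np.round(q,2))
sg=-1 if solve_ik(tcp(-.22,0,.27),ori(1)) is None else 1
movep(tcp(-.22,0,.27),ori(sg))
P=[]
for p in [(-.22,0,.27),(-.14,.0,.33)]:
    movel(tcp(*p),.2)
    im=get_image("wrist"); save(im,f"w{p[0]}")
    for n in ["jig","mould","mould_back","pivot","knob"]:
        m=mk(n,im)
        if m: P.append((n,ray(im,m[0][0]))); print(n,m[0][0].round(1),m[0][1], onz(im,m[0][0],dict(jig=0,mould=.018,mould_back=.033,pivot=.137,knob=.237)[n]).round(4))
print(sense()["clock"],sense()["contact_force"])
im=get_image("side")
E
```

```text
[[ 0.94  0.35 -0.  ]
 [ 0.35 -0.94 -0.  ]
 [-0.    0.   -1.  ]]
1 (-0.22, 0, 0.27) [-0.51  0.01  1.75 -0.    1.38 -2.31]
1 (-0.16, 0, 0.05) [-0.42  0.39  1.86 -0.    0.89 -2.23]
1 (0, 0, 0.24) [-0.27  0.46  1.27 -0.    1.41 -2.07]
1 (0.04, 0, 0.24) [-0.24  0.55  1.14 -0.    1.46 -2.04]
-1 (-0.22, 0, 0.27) [-0.51  0.01  1.75 -0.    1.38  0.83]
-1 (-0.16, 0, 0.05) [-0.42  0.39  1.86 -0.    0.89  0.91]
-1 (0, 0, 0.24) [-0.27  0.46  1.27 -0.    1.41  1.07]
-1 (0.04, 0, 0.24) [-0.24  0.55  1.14 -0.    1.46  1.1 ]
mould [319.1 316.7] 0.86 [ 0.5235 -0.1531  0.018 ]
pivot [320.7 469.7] 0.6 [ 0.6121 -0.1298  0.137 ]
jig [320.3 301.4] 0.67 [ 0.6159 -0.1291  0.    ]
mould [319.3 233.3] 0.76 [ 0.5213 -0.153   0.018 ]
pivot [319.5 354.2] 0.8 [ 0.611  -0.1307  0.137 ]
knob [319.3 433.7] 0.83 [ 0.617  -0.1289  0.237 ]
4.7917 [ 0.02496371 -0.70405243 -0.69739605]
```

View pics/w-0.14.png

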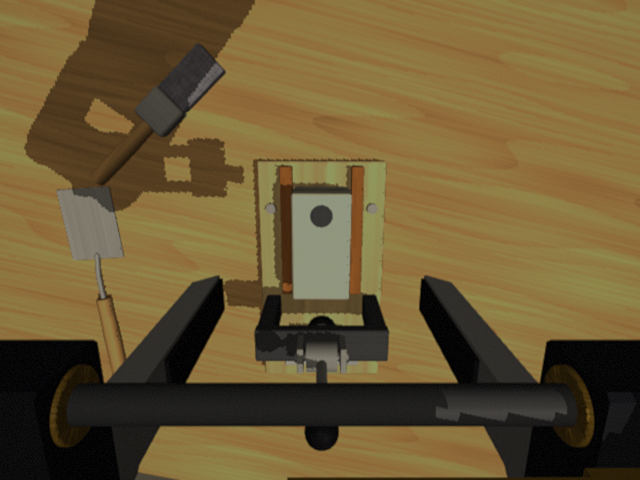

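```bash
python3 - <<'E'
from h import *
im=get_image("wrist")
for n in ("mould","jig"):
    s=silhouettes(n,im)[0]["pixels"].astype(np.uint8); print(n,s.sum(),cv2.boundingRect(s))
    # left/right edges per row -> world at top face (mould .074) / bed (.018)
    z=dict(mould=.074,jig=.018)[n]
    rows=[r for r in range(0,480,4) if s[r].any()]
    for side in (0,-1):
        P=np.array([onz(im,(np.flatnonzero(s[r])[side],r),z)[:2] for r in rows[3:-3]])
        vx,vy,x0,y0=cv2.fitLine(P.astype(np.float32),cv2.DIST_HUBER,0,.001,.001).ravel()
        print(side,np.degrees(np.arctan(vy/vx)).round(2),x0.round(4),y0.round(4))
E
```

```text
mould 6663 (291, 185, 62, 115)
0 12.39 0.5253 -0.1824
-1 13.04 0.5126 -0.1211
jig 20529 (255, 159, 135, 290)
0 12.5 0.5625 -0.2173
-1 14.53 0.5426 -0.0676
```

The wrist view is square to the jig: mould at (321,245), rails at columns 286 and 357, bridge at row 345, knob at (321,437). The 13.5° yaw fits, so I'll start the push.

```bash
sed -i 's/\.6114,-\.1280/.6115,-.1297/' h.py; cat > push.py <<'E'
from h import *
ex=w(1,0,0)-w(0,0,0); ex[2]=0
F=lambda: -np.dot(sense()["contact_force"],ex)
grip(0.0,10)
movel(tcp(-.205,0,.15),.25,ori(-1)); movel(tcp(-.195,0,.053),.15)
dwell(.2); f0=F(); s=sense(); print("f0",f0,s["clock"],s["opening"])
hit=movel(tcp(-.13,0,.053),.03,contact_N=2.)
jx=lambda: np.dot(sense()["eef_pos"]-w(0,0,0),ex)
x=jx(); print("hit",hit,x,F()-f0)
print(movel(tcp(x+.035,0,.053),.03,contact_N=10.),jx(),F()-f0)
x=jx(); log=[];fr=[]
while x<-.06:
    x+=.002; movel(tcp(x,0,.053),.02); f=F()-f0; log.append((round(jx(),4),round(f,2)))
    if fr and f>np.median(fr)+4: break
    fr.append(f)
base=np.median(fr); print(base)
while F()-f0<base+9.5 and x<-.05:
    x+=.0004; movel(tcp(x,0,.053),.01); log.append((round(jx(),4),round(F()-f0,2)))
print(log,sense()["clock"])
E
python3 push.py
```

```text
Traceback (most recent call last):
  File "push.py", line 5, in <module>
    movel(tcp(-.205,0,.15),.25,ori(-1)); movel(tcp(-.195,0,.053),.15)
    ~~~~~^^^^^^^^^^^^^^^^^^^^^^^^^^^^^^
host.Unreachable: the arm cannot follow that straight line within its joint ranges
```

```bash
sed -i 's/ori(-1)/ori(1)/' push.py; python3 push.py
```

```text
f0 -0.09016292954097074 8.5417 0.0001202939158319482
hit True -0.16051429063963957 0.19209967750149076
False -0.12552796097903934 1.8063508520648575
4.024423118928946
[(np.float64(-0.1235), np.float64(1.93)), (np.float64(-0.1215), np.float64(2.58)), (np.float64(-0.1195), np.float64(3.42)), (np.float64(-0.1175), np.float64(4.48)), (np.float64(-0.1155), np.float64(4.29)), (np.float64(-0.1135), np.float64(5.1)), (np.float64(-0.1115), np.float64(4.09)), (np.float64(-0.1095), np.float64(3.99)), (np.float64(-0.1075), np.float64(3.24)), (np.float64(-0.1055), np.float64(4.06)), (np.float64(-0.1035), np.float64(2.38)), (np.float64(-0.1016), np.float64(4.32)), (np.float64(-0.0999), np.float64(9.82)), (np.float64(-0.0998), np.float64(14.32))] 14.5833
```

```bash
python3 - <<'E'
from h import *
ex=w(1,0,0)-w(0,0,0)
for i in range(4):
    s=sense(); print(np.round(-s["contact_force"]@ex,2),np.round(s["contact_force"],2),np.round((s["eef_pos"]-w(0,0,0))@ex,5)); dwell(.3)
im=get_image("side"); save(im,"side2"); c=im["pixels"][200:300,250:420]; cv2.imwrite("pics/c.png",cv2.resize(c,None,fx=4.5,fy=4.5,interpolation=2)[:,:,::-1])
print([(n,mk(n,im),proj(im,w(.027,0,.033))) for n in ("mould_back","knob")])
E
```

```text
14.23 [-14.02  -2.57   9.75] -0.09979
14.95 [-14.82  -2.29   8.43] -0.0998
14.7 [-14.47  -2.72   8.96] -0.09981
14.08 [-13.98  -2.1    9.09] -0.09979
[('mould_back', [(array([303.616, 253.68 ]), 0.84)], array([305.99910917, 251.6071181 ])), ('knob', [(array([309.824, 184.08 ]), 0.59)], array([305.99910917, 251.6071181 ]))]
```

View pics/c.png

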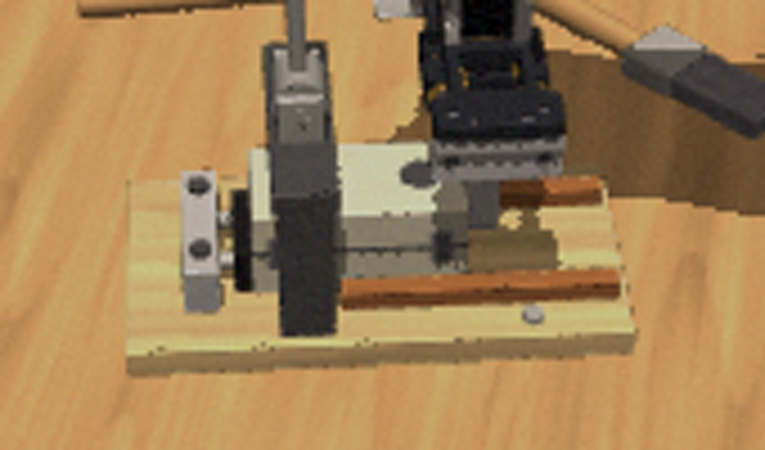

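The mould's rear face is on the black plate, at about (242,240) in the crop. The position log puts the compression under 2 mm, so I'll press slightly further.

```bash
python3 - <<'E'
from h import *
ex=w(1,0,0)-w(0,0,0)
st=lambda:(lambda s:(np.round(-s["contact_force"]@ex,2),np.round(s["contact_force"][2],2),np.round((s["eef_pos"]-w(0,0,0))@ex,5)))(sense())
x=-.0995
for i in range(8):
    x+=.0004; movel(tcp(x,0,.053),.01); s=st(); print(s)
    if s[0]>18 or s[2]>-.0990: break
dwell(.8); print(st(),sense()["clock"])
E
```

```text
(np.float64(15.32), np.float64(9.09), np.float64(-0.09978))
(np.float64(17.18), np.float64(9.68), np.float64(-0.09954))
(np.float64(18.04), np.float64(11.78), np.float64(-0.09925))
(np.float64(19.02), np.float64(11.99), np.float64(-0.09924)) 17.4833
```

```bash
cat >> h.py <<'E'
def knob(q): return -.1*np.cos(1.95-q), .137+.1*np.sin(1.95-q)
def fitq(shots=("side","top","wrist")):
    r=[]
    for c in shots:
        im=get_image(c); m=mk("knob",im)
        if m:
            qs=np.arange(-.05,2.05,.005)
            e=[np.linalg.norm(proj(im,w(knob(q)[0],0,knob(q)[1]))-m[0][0]) for q in qs]; i=np.argmin(e); r.append((c,round(qs[i],3),round(e[i],1),m[0][1]))
    return r
E
python3 - <<'E'
from h import *
movel(tcp(-.115,0,.053),.05); movel(tcp(-.17,0,.1),.15); movel(tcp(-.17,0,.32),.3)
print(fitq()); im=get_image("side"); print(mk("mould_back",im),[ (i,proj(im,w(i,0,.033)).round(1)) for i in (.02,.026,.03)])
print(sense()["clock"])
E
```

```text
[('side', np.float64(0.255), np.float64(0.7), 0.66), ('top', np.float64(0.315), np.float64(2.1), 0.7), ('wrist', np.float64(0.315), np.float64(1.4), 0.57)]
[(array([304.128, 252.288]), 0.85)] [(0.02, array([308.8, 251.5])), (0.026, array([306.4, 251.6])), (0.03, array([304.8, 251.7]))]
19.8833
```

```bash
python3 - <<'E'
from h import *
x,z=knob(.3)
ey=w(0,1,0)-w(0,0,0)
grip(.06,12); movel(tcp(x,0,z+.09),.25); print(fitq(("wrist",)))
im=get_image("wrist"); save(im,"kn")
print(movel(tcp(x,0,z),.12,contact_N=6))
f0=sense()["contact_force"]
grip(0.0,12); dwell(.2); s=sense(); print(s["opening"],s["finger_force"],(s["contact_force"]-f0).round(2),(s["contact_force"]-f0)@ey,s["clock"])
E
```

```text
[('wrist', np.float64(0.325), np.float64(1.7), 0.88)]
False
0.025114254628976318 12.000208497047424 [-4.71  8.27  0.8 ] 9.141432568462697 23.6583
```

```bash
python3 - <<'E'
from h import *
x,z=knob(.3); ey=w(0,1,0)-w(0,0,0); y=0
for i in range(5):
    f=sense()["contact_force"]@ey
    print(y,f.round(2))
    if abs(f)<2.5: break
    y+=.0006*np.sign(f); movel(tcp(x,y,z),.01)
f=sense()["contact_force"]; print(f.round(2),fitq(("side",)),sense()["clock"])
open("y.txt","w").write(str(y))
E
```

```text
0 8.75
0.0006 5.86
0.0012 4.16
0.0018 0.88
[0.13 0.93 1.76] [('side', np.float64(2.045), np.float64(244.4), 0.65)] 24.5083
```

```bash
python3 - <<'E'
from h import *
ex=w(1,0,0)-w(0,0,0); ey=w(0,1,0)-w(0,0,0); y=float(open("y.txt").read())
grip(0.0,18)
for q in np.arange(.38,1.73,.08):
    x,z=knob(q); movel(tcp(x,y,z),.06)
    s=sense(); f=s["contact_force"]; fx,fy,fz=f@ex,f@ey,f[2]
    t=np.array([np.sin(1.95-q),np.cos(1.95-q)]) # radial is (-cos,sin); tangent=( -sin,-cos) 
    ft=-(fx*t[0]+fz*t[1]); fr=-fx*t[1]+fz*t[0]
    print(round(q,2),"tan %.1f rad %.1f y %.1f op %.4f"%(ft,fr,fy,s["opening"]))
    if np.linalg.norm(f)>30 or s["opening"]<.015: print("STOP"); break
    if abs(fy)>3: y+=.0005*np.sign(fy)
open("y.txt","w").write(str(y)); print(y,sense()["clock"]); 
E
```

```text
0.38 tan 1.4 rad -1.8 y -1.0 op 0.0242
0.46 tan 1.5 rad -6.0 y -2.1 op 0.0244
0.54 tan 1.3 rad -9.3 y -3.0 op 0.0249
0.62 tan 0.8 rad -12.2 y -4.3 op 0.0247
0.7 tan -0.7 rad -10.6 y 0.8 op 0.0249
0.78 tan -1.8 rad -8.4 y 1.6 op 0.0250
0.86 tan -3.2 rad -5.5 y 2.3 op 0.0244
0.94 tan -4.7 rad -1.9 y 3.4 op 0.0248
1.02 tan -7.0 rad 3.9 y 1.9 op 0.0251
1.1 tan -5.5 rad 5.3 y 2.0 op 0.0248
1.18 tan -5.5 rad 6.1 y 3.2 op 0.0245
1.26 tan -4.1 rad 5.4 y -0.3 op 0.0249
1.34 tan -3.3 rad 6.1 y -1.5 op 0.0249
1.42 tan -0.5 rad 4.1 y -3.4 op 0.0249
1.5 tan 1.4 rad 1.2 y -2.6 op 0.0248
1.58 tan 5.6 rad -2.3 y -3.5 op 0.0248
1.66 tan 5.9 rad -3.7 y -0.5 op 0.0252
0.0013 29.5417
```

```bash
python3 - <<'E'
from h import *
y=float(open("y.txt").read())
for q in (1.74,1.82,1.88):
    x,z=knob(q); movel(tcp(x,y,z),.05); print(q,sense()["contact_force"].round(1))
grip(.055); dwell(.3); print(sense()["contact_force"].round(1))
movel(tcp(x,y,z+.1),.15); movel(tcp(x-.1,y,z+.15),.2); dwell(.2)
print(fitq(),sense()["clock"],sense()["contact_force"].round(1))
im=get_image("side"); c=im["pixels"][190:300,240:420]; cv2.imwrite("pics/c2.png",cv2.resize(c,None,fx=4.4,fy=4.4,interpolation=2)[:,:,::-1])
print(mk("mould_back",im))
E
```

```text
1.74 [ 1.   3.6 -7.7]
1.82 [ 0.5  4.6 -7.8]
1.88 [-0.4  5.2 -8.8]
[0.9 0.6 0.1]
[('side', np.float64(2.005), np.float64(1.2), 0.62), ('top', np.float64(2.045), np.float64(2.3), 0.63), ('wrist', np.float64(1.935), np.float64(0.3), 0.59)] 33.4083 [-0.4 -0.   0. ]
[(array([305.984, 253.392]), 0.56)]
```

View pics/c2.png

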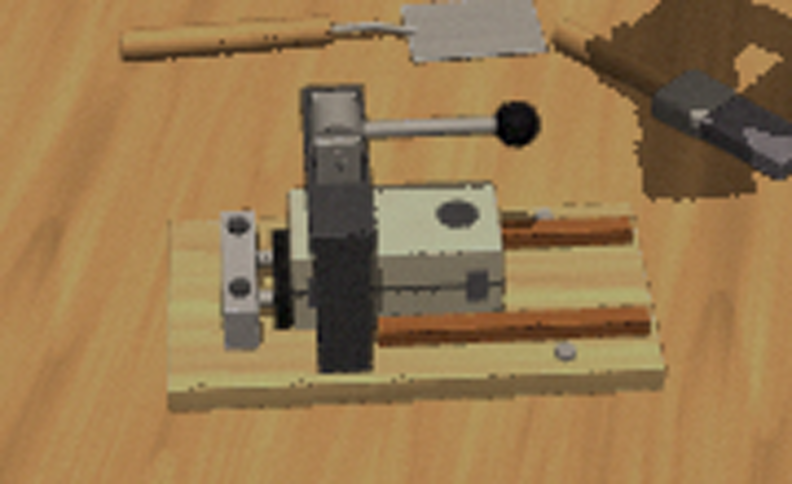

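The lever lies flat, with the knob at (517,124) in the crop and angle readings around 1.95. The mould still touches the buffer at (285,270), and the robot is clear.

```bash
python3 -c "
from station import *
print(hand_in())"
```

```text
the job is handed in; nothing more can be done
None
```

I pressed the mould on the buffer (about 10 N by my estimate; total push peaked near 19 N), left it touching, swung the cam lever fully down with an 18 N grip, let go, and handed the job in with the arm clear at about 33 s of the 64 s allowed.

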